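# Serve the eggs and put up the salt and pepper

### The arm

A 6-joint arm with a two-finger parallel gripper is mounted at the origin on a cart in front of the work surface, level with it; the furniture and walls round the work are solid. World frame = base frame: x ahead of the robot, y to its left, z up, the work surface at z = 0. Lengths are in m, angles in rad, forces in N, time in s.
With the tool pointing down it reaches from about 0.375 to 0.975 m from the base axis. Payload 3.8 kg.
Tool frame: the origin (TCP) lies at the very end of the fingers, on their centre line; the grasp point (between the pads) lies 19 mm behind it; z points along the fingers, y is the line along which they close (so a half turn about z gives the same grasp; the last joint's range is limited). The gripper opens to 85 mm and grips with 20 to 120 N. Pads are 22 mm wide; open, the fingers measure 114 mm over their backs; the gripper's body (76 mm by 85 mm) begins 54 mm behind the grasp point. The pads swing forward as they close: fully open they stand 13 mm farther back than shut.
Start: joints at [-1.171, 0.264, 1.604, -0, 1.274, -0.037], TCP at [0.286, -0.612, 0.231] pointing down, gripper open.
Joint ranges: [-2.63, 2.63], [-0.94, 2.18], [0.31, 2.57], [-1.31, 4.45], [0, 2.66], [-2.55, 2.55]. Speed limits (rad/s): [2.57, 2.57, 3.14, 3.14, 3.14, 3.14].

### API

Orientations are given as a unit quaternion [x, y, z, w].
In Python, from rig import manip, vision gives the robot as it stands.
- The arm moves only by the tool servo_tool, never from a script. Its argument "motion" is text: rows parted by semicolons, each of 6 numbers parted by spaces: the shift along the world's x, y, z in units of 25 mm (1.0 is 25 mm), then the turn, a rotation vector about the world's x, y, z in units of 10 degrees (1.0 is 10 degrees). A call has exactly 5 rows; each row is the pose to reach, as a shift and turn from the pose commanded when the call began; what a row does not reach only later rows make up. A row lasts 1/8 s, in which the tool goes at most 62.5 mm and 10.7 degrees, less where a joint would pass 70% of its speed; a pose out of reach is approached as far as the arm can. A call with a gripper value outside its range is refused whole. "fingers" is the gripper's target within -1 to 1 (fully open at 1, half-way at 0, shut at -1), set as the call begins (left out, the last holds). The fingers move at their own pace and stop on an object; "force" is the grip in N (left out, the last holds). Time passes only in rows, so rows that repeat a pose let the fingers close, or fill a call up. It gives the time, the measured TCP pose, the force, the opening and the grip force at its end, in the units of the state.
- manip.observe(): the state, without advancing time (a new reading comes with each control period).
- vision.get_image(name): name is "side" or "top" or "wrist"; returns a dict with "image" (420x560x3 uint8, red, green, blue), "z_map" (420x560 float32, m along the optical axis (not along the pixel's ray), 0 where there is no reading), "intrinsics" (3x3 intrinsics, pixels), "position" and "orientation" of the camera in the world. Camera axes: x right, y down, z forward; pixel columns grow to the right and rows downward; lengths in m; the calibration is good to about 2 mm. The wrist camera is an equidistant fisheye: a pixel r from the principal point sees the ray r / f radians off the axis. A picture is of the moment at which its call begins.
- manip.hand_in(): hands the job in; it is judged then, once.
The state is a dict: "t": time; "qpos": joint angles; "qvel": joint speeds; "tau": joint torques, N m; "tcp_pos": TCP position; "orientation": TCP orientation; "force": force on the tool from outside, world axes, zero at the start; "torque": the same for the moment, N m; "gripper_width": opening from 0.0 (shut) to 1.0 (fully open); "grasp_force": force on a finger pad.
Only numpy, scipy, OpenCV 4.12 (cv2) and the standard library are available. Lean on these libraries where they do the work, as an engineer would, in place of code of your own. Each camera call takes 0.05 s, during which the arm holds its last target. There are 200 camera calls.

### The job

Get the egg breakfast ready: first take every egg out of the wooden rack and seat it upright, blunt end down, in an egg cup of its own. Once all the eggs are seated, stand the salt pot and the pepper pot upright on the narrow raised step. The egg cups stay standing on the worktop, any spare one left empty; leave the honey jar where it is.

Things in the scene. Friction and masses are not known exactly. Their poses are not given: they have to be found in the camera images.
- egg_1_mid (a point): a large buff goose egg, rigid, 52 mm at its thickest and 86 mm long, about 120 g. The point lies on its long axis half-way along (43 mm from either end); z runs along the egg from the blunt end to the pointed end. The blunt end is a half ball of radius 26 mm, so the egg is thickest 17 mm below this point. It starts upright, blunt end down, in an opening of the egg rack. One of the four eggs may be absent.
- egg_2_mid (a point): a large buff goose egg, rigid, 52 mm at its thickest and 86 mm long, about 120 g. The point lies on its long axis half-way along (43 mm from either end); z runs along the egg from the blunt end to the pointed end. The blunt end is a half ball of radius 26 mm, so the egg is thickest 17 mm below this point. It starts upright, blunt end down, in an opening of the egg rack. One of the four eggs may be absent.
- egg_3_mid (a point): a large buff goose egg, rigid, 52 mm at its thickest and 86 mm long, about 120 g. The point lies on its long axis half-way along (43 mm from either end); z runs along the egg from the blunt end to the pointed end. The blunt end is a half ball of radius 26 mm, so the egg is thickest 17 mm below this point. It starts upright, blunt end down, in an opening of the egg rack. One of the four eggs may be absent.
- egg_4_mid (a point): a large buff goose egg, rigid, 52 mm at its thickest and 86 mm long, about 120 g. The point lies on its long axis half-way along (43 mm from either end); z runs along the egg from the blunt end to the pointed end. The blunt end is a half ball of radius 26 mm, so the egg is thickest 17 mm below this point. It starts upright, blunt end down, in an opening of the egg rack. One of the four eggs may be absent.
- cup_1_rim (a point): loose blue egg cup on the worktop, 40 mm high, foot 52 mm, rim 60 mm outside, 54 mm inside, 300 g; its hollow is a cone 35 degrees from vertical with a steep wall above. Point: mouth centre at rim height, z up. A seated egg has its mid point 18 mm above it; the rim then stands 25 mm above the blunt end: hold the egg 5 to 15 mm above its mid point, fingertips above the rim. Four cups, empty at first.
- cup_2_rim (a point): loose blue egg cup on the worktop, 40 mm high, foot 52 mm, rim 60 mm outside, 54 mm inside, 300 g; its hollow is a cone 35 degrees from vertical with a steep wall above. Point: mouth centre at rim height, z up. A seated egg has its mid point 18 mm above it; the rim then stands 25 mm above the blunt end: hold the egg 5 to 15 mm above its mid point, fingertips above the rim. Four cups, empty at first.
- cup_3_rim (a point): loose blue egg cup on the worktop, 40 mm high, foot 52 mm, rim 60 mm outside, 54 mm inside, 300 g; its hollow is a cone 35 degrees from vertical with a steep wall above. Point: mouth centre at rim height, z up. A seated egg has its mid point 18 mm above it; the rim then stands 25 mm above the blunt end: hold the egg 5 to 15 mm above its mid point, fingertips above the rim. Four cups, empty at first.
- cup_4_rim (a point): loose blue egg cup on the worktop, 40 mm high, foot 52 mm, rim 60 mm outside, 54 mm inside, 300 g; its hollow is a cone 35 degrees from vertical with a steep wall above. Point: mouth centre at rim height, z up. A seated egg has its mid point 18 mm above it; the rim then stands 25 mm above the blunt end: hold the egg 5 to 15 mm above its mid point, fingertips above the rim. Four cups, empty at first.
- egg_rack_top (a point): fixed slatted wooden egg rack 74 x 272 mm, 22 mm high, with four 34 mm square openings 66 mm apart in a row along its y axis (at -99, -33, 33 and 99 mm). The point is the centre of its top face, z up. An egg in it has its mid point about 37 mm above this face.
- step_top (a point): fixed dark wooden step: a narrow raised shelf 144 mm long (its x axis, pointing away from the robot) and 74 mm wide (its y axis), its floor 42 mm above the worktop with a lip 8 mm high and 4 mm thick all round, so that 136 x 66 mm inside the lip is left for the two pots, one behind the other. The point is the centre of that floor, z up.
- salt_pot_mid (a point): loose squat round salt pot, white with a pale wooden lid, 54 mm across (straight sides up to 45 mm) and 50 mm high, 120 g, starting upright on the worktop between the egg cups and the step. The point is its centre, half-way up; z runs from its foot to its lid.
- pepper_pot_mid (a point): loose squat round pepper pot, near-black with a pale wooden lid, 54 mm across (straight sides up to 45 mm) and 50 mm high, 120 g, starting upright on the worktop between the egg cups and the step. The point is its centre, half-way up; z runs from its foot to its lid.
- honey_jar_mid (a point): a loose glass jar of honey-coloured contents with a grey lid, 72 mm across and 102 mm high, standing behind the egg cups; a bystander to leave where it is. The point is its centre, half-way up.
Not all that is in view belongs to the job. What is shaped like the part that bears egg_4_mid but purple is not meant.

How it is judged:
On the way, in this order (a step that is already met when the one before it is completed fails the run):
1. every egg is seated in an egg cup, blunt end down (((horizontal distance between egg_1_mid and cup_1_rim below 0.012 m and z of egg_1_mid in the frame of cup_1_rim between 0.012 and 0.024 m) or (horizontal distance between egg_1_mid and cup_2_rim below 0.012 m and z of egg_1_mid in the frame of cup_2_rim between 0.012 and 0.024 m) or (horizontal distance between egg_1_mid and cup_3_rim below 0.012 m and z of egg_1_mid in the frame of cup_3_rim between 0.012 and 0.024 m) or (horizontal distance between egg_1_mid and cup_4_rim below 0.012 m and z of egg_1_mid in the frame of cup_4_rim between 0.012 and 0.024 m)) and angle between each of egg_1_mid, egg_2_mid, egg_3_mid, egg_4_mid's own z axis and vertical below 0.35 rad and linear speed of each of egg_1, egg_2, egg_3, egg_4 below 0.02 m/s and ((horizontal distance between egg_2_mid and cup_1_rim below 0.012 m and z of egg_2_mid in the frame of cup_1_rim between 0.012 and 0.024 m) or (horizontal distance between egg_2_mid and cup_2_rim below 0.012 m and z of egg_2_mid in the frame of cup_2_rim between 0.012 and 0.024 m) or (horizontal distance between egg_2_mid and cup_3_rim below 0.012 m and z of egg_2_mid in the frame of cup_3_rim between 0.012 and 0.024 m) or (horizontal distance between egg_2_mid and cup_4_rim below 0.012 m and z of egg_2_mid in the frame of cup_4_rim between 0.012 and 0.024 m)) and ((horizontal distance between egg_3_mid and cup_1_rim below 0.012 m and z of egg_3_mid in the frame of cup_1_rim between 0.012 and 0.024 m) or (horizontal distance between egg_3_mid and cup_2_rim below 0.012 m and z of egg_3_mid in the frame of cup_2_rim between 0.012 and 0.024 m) or (horizontal distance between egg_3_mid and cup_3_rim below 0.012 m and z of egg_3_mid in the frame of cup_3_rim between 0.012 and 0.024 m) or (horizontal distance between egg_3_mid and cup_4_rim below 0.012 m and z of egg_3_mid in the frame of cup_4_rim between 0.012 and 0.024 m)) and ((horizontal distance between egg_4_mid and cup_1_rim below 0.012 m and z of egg_4_mid in the frame of cup_1_rim between 0.012 and 0.024 m) or (horizontal distance between egg_4_mid and cup_2_rim below 0.012 m and z of egg_4_mid in the frame of cup_2_rim between 0.012 and 0.024 m) or (horizontal distance between egg_4_mid and cup_3_rim below 0.012 m and z of egg_4_mid in the frame of cup_3_rim between 0.012 and 0.024 m) or (horizontal distance between egg_4_mid and cup_4_rim below 0.012 m and z of egg_4_mid in the frame of cup_4_rim between 0.012 and 0.024 m))), for 0.2 s.
2. then the salt pot and the pepper pot both stand upright on the narrow raised step (z of salt_pot_mid in the frame of step_top between 0.019 and 0.031 m and x of salt_pot_mid in the frame of step_top between -0.065 and 0.065 m and y of salt_pot_mid in the frame of step_top between -0.028 and 0.028 m and angle between each of salt_pot_mid, pepper_pot_mid's own z axis and vertical below 0.1 rad and linear speed of each of salt_pot, pepper_pot below 0.02 m/s and z of pepper_pot_mid in the frame of step_top between 0.019 and 0.031 m and x of pepper_pot_mid in the frame of step_top between -0.065 and 0.065 m and y of pepper_pot_mid in the frame of step_top between -0.028 and 0.028 m), for 0.2 s.
At the end, for the whole second after the job is handed in: Every egg is in a cup, blunt end down: mid point within 12 mm of the cup's axis, 12 to 24 mm above its rim, tilt under 20 degrees. All cups upright on the worktop. Both pots upright (6 degrees) flat on the step's floor inside its lip. All at rest (all of step 1 and all of step 2 and angle between each of cup_1_rim, cup_2_rim, cup_3_rim, cup_4_rim's own z axis and vertical below 0.1 rad and height (world z) of cup_1_rim between 0.035 and 0.046 m and height (world z) of cup_2_rim between 0.035 and 0.046 m and height (world z) of cup_3_rim between 0.035 and 0.046 m and height (world z) of cup_4_rim between 0.035 and 0.046 m); the robot touches nothing.
It fails at once if the honey jar is pushed more than 3 cm or tipped (distance of honey_jar_mid from where it was at the start of the episode above 0.03 m or angle between honey_jar_mid's own z axis and vertical above 0.4 rad).
Of egg_1, egg_2, egg_3, egg_4 only 3 to 4 are there at a start; the rules pass over those that are not, and their reading is None.
At some moment in a run one of salt_pot, pepper_pot may be knocked a few centimetres aside while the robot is not near it.
It also fails if it takes over 184 s, if anything falls off the work surface, if the arm or the gripper's body presses on something with over 40 N, if the wrist force passes 120 N, or if a joint passes its speed limit or range.

## Working session

There is one attempt and no reset: what is moved stays moved. The work goes in short steps, Python scripts to look and compute and a tool call to move; the robot and the scene stay as the last step left them, time stands still between calls to the robot, and variables do not carry over. Pictures are saved under pics/ and viewed, at most 14 in all, crops included, and the job is handed in when it is done.

Besides the shell and the picture viewer there is one more tool, called after "Emit:" as name(argument=value, ...), one argument or row to a line, values as JSON. servo_tool: Moves the arm, as the interface text tells. Its arguments: {"type":"object","properties":{"motion":{"type":"string"},"fingers":{"type":"number"},"force":{"type":"number"}},"required":["motion"]}

```bash
ls; mkdir -p pics
cat > h.py <<'E'
import numpy as np,cv2
from scipy.spatial.transform import Rotation as R
from rig import manip,vision
def cloud(d):
    K=d["intrinsics"];z=d["z_map"];v,u=np.mgrid[:420,:560]
    p=np.stack([(u-K[0][2])/K[0][0]*z,(v-K[1][2])/K[1][1]*z,z],-1)
    return R.from_quat(d["orientation"]).apply(p.reshape(-1,3)).reshape(420,560,3)+np.array(d["position"])
E
python3 - <<'E'
from h import *
a={n:vision.get_image(n) for n in("top","side")}
for n,d in a.items():
    print(n,d["position"],d["orientation"],d["intrinsics"]); np.savez(n+".npz",**d)
cv2.imwrite("pics/top.png",a["top"]["image"][...,::-1]); cv2.imwrite("pics/side.png",a["side"]["image"][...,::-1])
print(manip.observe())
E
```

```text
pics
top [0.4305389  0.09794131 1.30651537] [ 0.70717028 -0.70273925  0.05970739 -0.05002763] [[385.38068236   0.         278.62711472]
 [  0.         385.38068236 214.7024363 ]
 [  0.           0.           1.        ]]
side [-0.04139423  0.16883674  1.35418135] [-0.66733127  0.70410676 -0.17953961  0.16330393] [[450.37291199   0.         276.85861157]
 [  0.         450.37291199 215.09505271]
 [  0.           0.           1.        ]]
{'t': 0.1, 'qpos': array([-1.17087407e+00,  2.64713278e-01,  1.60525439e+00, -6.52671391e-06,
        1.27370307e+00, -3.69244764e-02]), 'qvel': array([ 0.00122674, -0.00171111, -0.00328374,  0.00120965,  0.00223024,
        0.00111225]), 'tau': array([ 4.36207065e-04, -5.16706574e+01, -3.68590236e+01, -5.58954969e-05,
        6.24585198e-03,  2.21588081e-09]), 'tcp_pos': array([ 0.28530252, -0.61100251,  0.23005348]), 'orientation': array([ 9.76239570e-01,  2.16691538e-01, -1.90618756e-04, -1.02140813e-03]), 'force': array([-1.37949862, -0.21789401, -0.00187416]), 'torque': array([-7.54434887e-05, -2.24088468e-03, -6.30513805e-03]), 'grasp_force': 0.0, 'gripper_width': 0.9956257624599363}
```

View pics/top.png

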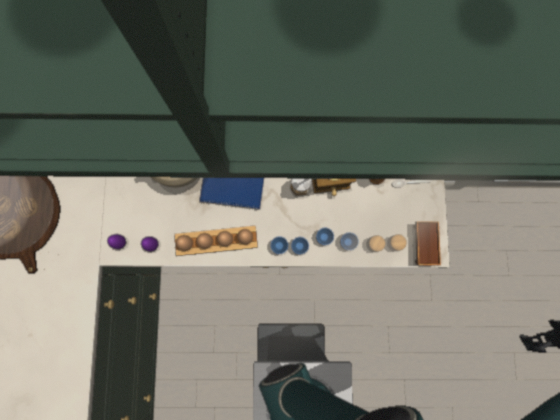

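View pics/side.png

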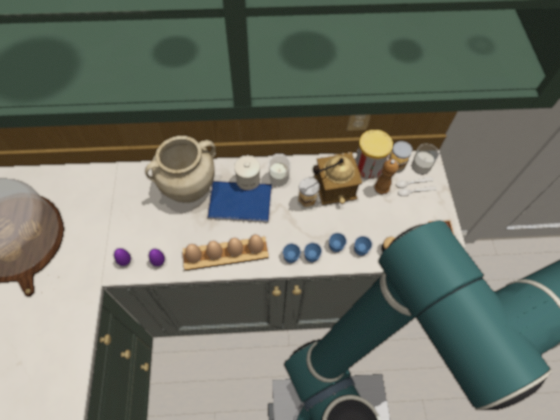

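Top view: rack with four eggs (184–247, 240), cups at (279,245), (299,245), (324,236), (348,241), pots at (376,243), (398,242), step (428,243), purple decoys at left. Side view confirms this; there the arm hides pots and step. The jar is near (303,187).

```bash
cat >> h.py <<'E'
def blobs(mask,P,zlo=0.01,zhi=0.2,minpx=25):
    m=(mask&(P[...,2]>zlo)&(P[...,2]<zhi)).astype(np.uint8)
    n,l,s,c=cv2.connectedComponentsWithStats(m)
    out=[]
    for i in range(1,n):
        if s[i,4]<minpx: continue
        q=P[l==i]; out.append((c[i],s[i,4],q))
    return out
E
python3 - <<'E'
from h import *
np.set_printoptions(precision=4,suppress=True)
for n in("top","side"):
    d=np.load(n+".npz"); P=cloud(d); im=d["image"]; hsv=cv2.cvtColor(im,cv2.COLOR_RGB2HSV)
    H,S,V=[hsv[...,i].astype(int) for i in range(3)]
    print(n,"table z",np.median(P[200:215,150:160,2]) , "front edge pts", P[255,330])
    for nm,m,lo in(("blue",(H>98)&(H<118)&(S>90),.01),("brown",(H<20)&(S>70),.03),("pale",(H<25)&(S>40)&(V>150),.03)):
        for c,a,q in blobs(m,P,lo):
            if q[:,0].mean()>.62 and nm!="blue":continue
            print(nm,c,a,"med",np.median(q,0),"ztop",np.percentile(q[:,2],97),"min",q.min(0),"max",q.max(0))
d=np.load("top.npz");P=cloud(d)
# jar & things behind
m=(P[...,2]>.03)&(P[...,2]<.4)
for c,a,q in blobs(m,P,.03,.4,60): print("any",c,a,q.mean(0),q.min(0),q.max(0))
for v in (100,150,178,190): print(v,P[v,260],P[v,330],P[v,420])
E
```

```text
top table z 0.00027895534145738754 front edge pts [ 0.4987 -0.0946 -0.0039]
blue [232.5487 190.7398] 1376 med [0.7148 0.2369 0.0135] ztop 0.018423019881400937 min [0.6586 0.1383 0.01  ] max [0.7612 0.3464 0.0215]
blue [322.4732 235.6161] 112 med [ 0.5617 -0.0664  0.0183] ztop 0.034654736853777485 min [ 0.5393 -0.0862  0.0101] max [ 0.5833 -0.0454  0.0454]
blue [278.9034 245.0739] 176 med [0.5301 0.079  0.022 ] ztop 0.032916188483493924 min [0.5054 0.0558 0.01  ] max [0.5526 0.1024 0.0364]
blue [299.0258 245.3226] 155 med [0.5294 0.012  0.0198] ztop 0.03303744372729171 min [ 0.5059 -0.0136  0.0102] max [0.553  0.036  0.0351]
brown [ 29.3515 223.8762] 1357 med [0.5781 0.854  0.0923] ztop 0.15185947646561315 min [0.4987 0.8343 0.0301] max [0.7148 0.9706 0.1598]
brown [427.9162 243.3693] 991 med [ 0.5368 -0.4123  0.0427] ztop 0.05145966799877331 min [ 0.4684 -0.4489  0.032 ] max [ 0.6075 -0.3708  0.0565]
brown [244.4821 236.0359] 195 med [0.5522 0.1901 0.0855] ztop 0.10082510066216582 min [0.532  0.1677 0.045 ] max [0.5772 0.2158 0.1023]
brown [224.4   238.155] 200 med [0.545  0.2529 0.0
[... 5962 characters left out ...]
13 244.4022] 92 [0.5304 0.0788 0.0376] [0.5018 0.0529 0.03  ] [0.5582 0.1089 0.0459]
any [300.5104 244.5208] 96 [0.5305 0.0083 0.0368] [ 0.5022 -0.0166  0.03  ] [0.5584 0.04   0.045 ]
any [542.8907 338.3495] 741 [ 0.2789 -0.5732  0.3221] [ 0.2459 -0.6534  0.2404] [ 0.3185 -0.538   0.3799]
any [282.7549 388.2006] 1795 [0.1576 0.0725 0.3088] [ 0.0722 -0.0068  0.206 ] [0.2017 0.1325 0.3998]
100 [0.6488 0.1161 0.8478] [0.6496 0.0276 0.8484] [0.4305 0.0979 1.3065]
150 [0.6593 0.1239 0.6191] [ 0.6604 -0.0059  0.6199] [ 0.6623 -0.1742  0.619 ]
178 [0.7601 0.1455 0.0157] [ 0.6175 -0.0113  0.5787] [ 0.6173 -0.1846  0.5855]
190 [0.7191 0.1451 0.0103] [ 0.7212 -0.096   0.01  ] [ 0.7264 -0.4124 -0.0017]
```

```bash
cat >> h.py <<'E'
from scipy.optimize import least_squares
def eggfit(q,c0,zc=.042):
    q=q[q[:,2]>zc+.005]
    f=lambda c: np.hypot(*(q[:,:2]-c[:2]).T)-.026*np.sqrt(np.clip(1-((q[:,2]-zc)/.06)**2,1e-4,1))
    r=least_squares(f,c0,loss="soft_l1",f_scale=.002); return r.x,np.median(abs(r.fun))
def circ(q,c0,r):
    f=lambda c: np.hypot(*(q[:,:2]-c[:2]).T)-r
    s=least_squares(f,c0,loss="soft_l1",f_scale=.002); return s.x,np.median(abs(s.fun)),len(q)
def near(P,c,r,zl,zh):
    q=P.reshape(-1,3); return q[(np.hypot(q[:,0]-c[0],q[:,1]-c[1])<r)&(q[:,2]>zl)&(q[:,2]<zh)]
E
python3 - <<'E'
from h import *
np.set_printoptions(precision=4,suppress=True)
PP=[cloud(np.load(n+".npz")) for n in("top","side")]
for c in((.548,.19),(.541,.254),(.534,.318),(.526,.382)):
    print("egg",[eggfit(near(P,c,.032,.03,.12),c) for P in PP])
for c in((.531,.081),(.531,.012),(.561,-.07),(.545,-.153)):
    print("cup",[circ(near(P,c,.035,.036,.048),c,.0285) for P in PP])
for c in((.5365,-.2415),(.540,-.312)):
    q=near(PP[0],c,.035,.04,.06); print("pot",(q.min(0)+q.max(0))/2,np.mean(q,0),np.median(q[:,2]))
# rack top, step
P=PP[0]; q=near(P,(.538,.286),.16,.017,.028); print("rack",cv2.minAreaRect(q[:,:2].astype(np.float32)),np.median(q[:,2]))
q=near(P,(.54,-.41),.1,.03,.06);q=q[q[:,1]<-.36]; print("step",cv2.minAreaRect(q[:,:2].astype(np.float32)))
f=near(P,(.539,-.41),.025,.03,.06);print("floor z",np.median(f[:,2]))
q=q[q[:,2]>.047];print("lip",np.median(q[:,2]),cv2.minAreaRect(q[:,:2].astype(np.float32)))
E
```

```text
egg [(array([0.5562, 0.1927]), np.float64(0.0007130558479516175)), (array([0.5532, 0.1926]), np.float64(0.0012360122539427677))]
egg [(array([0.549 , 0.2583]), np.float64(0.0009203850513809569)), (array([0.5459, 0.258 ]), np.float64(0.0012830958489033466))]
egg [(array([0.5417, 0.3239]), np.float64(0.0008531086138618589)), (array([0.5392, 0.3241]), np.float64(0.0011107413086396227))]
egg [(array([0.5346, 0.3898]), np.float64(0.0008951263783467086)), (array([0.5314, 0.3895]), np.float64(0.0011057376535810667))]
cup [(array([0.5293, 0.0796]), np.float64(0.0009245147614877561), 61), (array([0.525 , 0.0801]), np.float64(0.0011375277801124843), 63)]
cup [(array([0.5287, 0.0112]), np.float64(0.0010274853324713402), 51), (array([0.5241, 0.012 ]), np.float64(0.001105295635257502), 57)]
cup [(array([ 0.5599, -0.071 ]), np.float64(0.001033879402356679), 62), (array([ 0.5551, -0.0711]), np.float64(0.0009175792094739225), 62)]
cup [(array([ 0.5439, -0.1518]), np.float64(0.0012094980802066536), 57), (array([ 0.5394, -0.1515]), np.float64(0.0007073027429733876), 52)]
pot [ 0.538  -0.241   0.0484] [ 0.5373 -0.2406  0.0484] 0.04832674751147814
pot [ 0.5418 -0.3128  0.0485] [ 0.5408 -0.311   0.048 ] 0.04829051122580574
rack ((0.6019650101661682, 0.2971499562263489), (0.18836574256420135, 0.27163395285606384), 6.329587459564209) 0.022115676193460443
step ((0.5395624041557312, -0.40974071621894836), (0.14215463399887085, 0.07804109901189804), 0.1505080759525299)
floor z 0.041534880483577674
lip 0.049600037910925376 ((0.5395130515098572, -0.4093274772167206), (0.07674582302570343, 0.14246726036071777), 89.77278137207031)
```

Emit:
servo_tool(
  motion="0.72 2.15 0 0 0 0.48; 1.44 4.3 0 0 0 0.96; 2.16 6.45 0 0 0 1.44; 2.88 8.6 0 0 0 1.92; 3.6 10.75 0 0 0 2.4",
  fingers=1,
  force=30,
)

```text
t: 0.72
tcp_pos: [0.3756, -0.3409, 0.2308]
orientation: [0.909, 0.416, 0.0, -0.0]
force: [0.1, 0.4, -0.1]
gripper_width: 0.998
grasp_force: 0.0
```

Emit:
servo_tool(
  motion="0.72 2.15 0 0 0 0.48; 1.44 4.3 0 0 0 0.96; 2.16 6.45 0 0 0 1.44; 2.88 8.6 0 0 0 1.92; 3.6 10.75 0 0 0 2.4",
)

```text
t: 1.35
tcp_pos: [0.4656, -0.0723, 0.231]
orientation: [0.803, 0.596, -0.0, 0.0]
force: [0.8, -0.8, -0.1]
gripper_width: 1.0
grasp_force: 0.0
```

Emit:
servo_tool(
  motion="0.72 2.15 0 0 0 0.48; 1.44 4.3 0 0 0 0.96; 2.16 6.45 0 0 0 1.44; 2.88 8.6 0 0 0 1.92; 3.55 10.7 0 0 0 2.3",
)

```text
t: 1.98
tcp_pos: [0.5543, 0.1953, 0.2308]
orientation: [0.668, 0.744, -0.0, -0.0]
force: [2.2, -0.5, -0.5]
gripper_width: 0.999
grasp_force: 0.0
```

```bash
cat >> h.py <<'E'
def fcloud(d):
    K=d["intrinsics"];z=d["z_map"];v,u=np.mgrid[:420,:560]
    x=(u-K[0][2])/K[0][0];y=(v-K[1][2])/K[1][1];r=np.hypot(x,y)+1e-9
    s=np.tan(np.minimum(r,1.5))/r*z
    return R.from_quat(d["orientation"]).apply(np.stack([x*s,y*s,z],-1).reshape(-1,3)).reshape(420,560,3)+np.array(d["position"])
def wrist(save=None):
    d=vision.get_image("wrist")
    if save: cv2.imwrite("pics/"+save,d["image"][...,::-1])
    return d,fcloud(d)
E
python3 - <<'E'
from h import *
np.set_printoptions(precision=4,suppress=True)
d,P=wrist("w1.png"); print(d["position"],d["orientation"],d["intrinsics"])
print(manip.observe()["tcp_pos"])
for c in((.5547,.1927),(.5475,.258),(.5405,.324)):
    print("egg",eggfit(near(P,c,.034,.03,.12),c))
for c in((.527,.080),(.5265,.012)):
    print("cup",circ(near(P,c,.035,.036,.048),c,.0285))
E
```

```text
[0.5455 0.2715 0.3743] [0.9871 0.0533 0.0079 0.1509] [[325.1923   0.     280.9723]
 [  0.     325.1923 208.0985]
 [  0.       0.       1.    ]]
[0.5559 0.2014 0.2308]
egg (array([0.5527, 0.1912]), np.float64(0.0003837333045563461))
egg (array([0.5457, 0.2573]), np.float64(0.0003752568253650272))
egg (array([0.5385, 0.323 ]), np.float64(0.00035425693439048063))
cup (array([0.5266, 0.08  ]), np.float64(0.000914432780815249), 494)
cup (array([0.5255, 0.0118]), np.float64(0.0009153074663785874), 416)
```

View pics/w1.png

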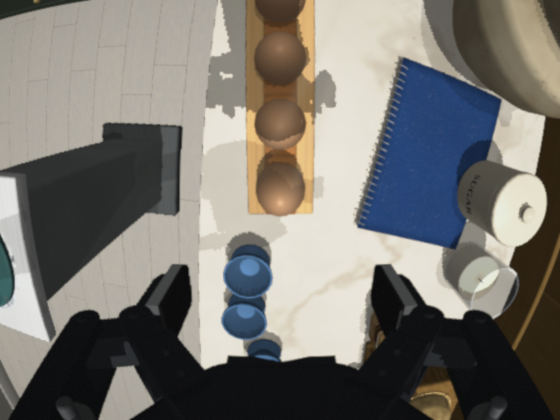

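Wrist view: next egg at (280,188) in the rack, cups at (248,275) and (244,320), fingers at the sides (180,290)/(390,290). Measurements agree within 2 mm. Descending.

Emit:
servo_tool(
  motion="0 0 -1.5 0 0 0; 0 0 -3 0 0 0; 0 0 -4.5 0 0 0; 0 0 -5 0 0 0; 0 0 -5 0 0 0",
)

```text
t: 2.65
tcp_pos: [0.5536, 0.193, 0.1055]
orientation: [0.669, 0.743, -0.001, -0.001]
force: [-0.1, 0.0, 0.7]
gripper_width: 1.0
grasp_force: 0.0
```

Good tracking. Down to 0.045 and close, then lift a little.

Emit:
servo_tool(
  motion="0 0 -1 0 0 0; 0 0 -2 0 0 0; 0 0 -2.45 0 0 0; 0 0 -2.45 0 0 0; 0 0 -2.45 0 0 0",
)

```text
t: 3.28
tcp_pos: [0.5556, 0.1937, 0.0466]
orientation: [0.669, 0.743, 0.001, 0.001]
force: [0.6, -0.8, 0.9]
gripper_width: 0.999
grasp_force: 0.0
```

Emit:
servo_tool(
  motion="0 0 0 0 0 0; 0 0 0 0 0 0; 0 0 0 0 0 0; 0 0 0 0 0 0; 0 0 0 0 0 0",
  fingers=-1,
  force=30,
)

```text
t: 3.9
tcp_pos: [0.5541, 0.1935, 0.046]
orientation: [0.669, 0.743, -0.0, -0.0]
force: [-2.8, -0.4, 5.3]
gripper_width: 0.558
grasp_force: 30.2
```

Emit:
servo_tool(
  motion="0 0 0 0 0 0; 0 0 0.4 0 0 0; 0 0 1 0 0 0; 0 0 2 0 0 0; 0 0 2.6 0 0 0",
)

```text
t: 4.53
tcp_pos: [0.5554, 0.1937, 0.1124]
orientation: [0.669, 0.743, 0.001, 0.001]
force: [0.5, 0.1, -1.1]
gripper_width: 0.561
grasp_force: 31.2
```

Emit:
servo_tool(
  motion="0 -0.8 0 0 0 0; -0.1 -2.3 0 0 0 0; -0.2 -4.3 0 0 0 0; -0.3 -6.3 0 0 0 0; -0.35 -8.3 0 0 0 0",
)

```text
t: 5.15
tcp_pos: [0.544, -0.0166, 0.1091]
orientation: [0.669, 0.743, -0.001, -0.001]
force: [0.6, -0.5, -1.6]
gripper_width: 0.566
grasp_force: 31.3
```

Emit:
servo_tool(
  motion="-0.1 -2 0 0 0 0; -0.15 -4 0 0 0 0; -0.17 -5.1 0 0 0 0; -0.17 -5.5 0 0 0 0; -0.17 -5.5 0 0 0 0",
)

```text
t: 5.78
tcp_pos: [0.5405, -0.152, 0.1094]
orientation: [0.67, 0.743, -0.0, -0.001]
force: [-0.6, 0.4, -1.5]
gripper_width: 0.562
grasp_force: 31.3
```

Run:
```python
from h import *
np.set_printoptions(precision=4,suppress=True)
d,P=wrist("w2.png")
print(manip.observe()["tcp_pos"])
for c in((.527,.080),(.5265,.012),(.5575,-.071),(.5415,-.1517)):
    print("cup",circ(near(P,c,.035,.036,.048),c,.0285))
```

```text
[ 0.5407 -0.1512  0.1095]
cup (array([0.527, 0.08 ]), np.float64(nan), 0)
cup (array([0.5255, 0.0108]), np.float64(0.000739353058447717), 456)
cup (array([ 0.5563, -0.0728]), np.float64(0.0011791457489632139), 1641)
cup (array([ 0.5407, -0.1541]), np.float64(0.0009004852835294789), 734)
  return _methods._mean(a, axis=axis, dtype=dtype,
  ret = ret.dtype.type(ret / rcount)
```

View pics/w2.png

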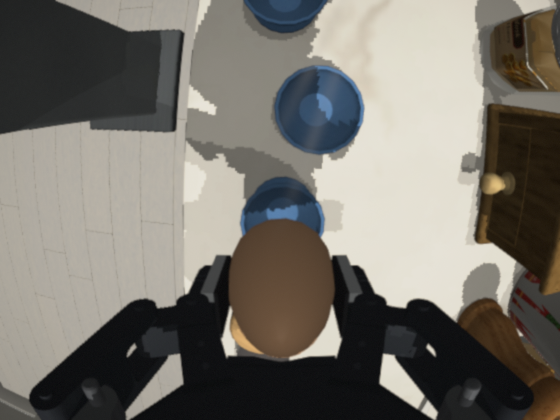

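The egg (282,285) hangs upright between the pads, straight over the cup at (283,218). Lowering.

Emit:
servo_tool(
  motion="0 0 -0.6 0 0 0; 0 0 -1.3 0 0 0; 0 0 -1.8 0 0 0; 0 0 -2.1 0 0 0; 0 0 -2.3 0 0 0",
)

```text
t: 6.45
tcp_pos: [0.5411, -0.1514, 0.0517]
orientation: [0.669, 0.743, -0.0, -0.0]
force: [0.4, 0.3, -1.2]
gripper_width: 0.562
grasp_force: 31.3
```

Emit:
servo_tool(
  motion="0 0 -0.05 0 0 0; 0 0 -0.1 0 0 0; 0 0 -0.15 0 0 0; 0 0 -0.2 0 0 0; 0 0 -0.2 0 0 0",
)

```text
t: 7.08
tcp_pos: [0.5412, -0.1516, 0.0475]
orientation: [0.669, 0.743, -0.0, -0.0]
force: [0.4, -0.1, -1.1]
gripper_width: 0.56
grasp_force: 31.3
```

Emit:
servo_tool(
  motion="0 0 -0.05 0 0 0; 0 0 -0.1 0 0 0; 0 0 -0.1 0 0 0; 0 0 -0.1 0 0 0; 0 0 -0.1 0 0 0",
)

```text
t: 7.7
tcp_pos: [0.5414, -0.1516, 0.046]
orientation: [0.669, 0.743, 0.0, 0.0]
force: [-1.5, 0.5, 4.7]
gripper_width: 0.562
grasp_force: 32.1
```

Emit:
servo_tool(
  motion="0 0 0 0 0 0; 0 0 0 0 0 0; 0 0 0 0 0 0; 0 0 0 0 0 0; 0 0 0 0 0 0",
  fingers=1,
)

```text
t: 8.32
tcp_pos: [0.5413, -0.1516, 0.045]
orientation: [0.669, 0.743, -0.0, -0.0]
force: [-0.5, -0.1, -0.3]
gripper_width: 0.998
grasp_force: 0.0
```

Emit:
servo_tool(
  motion="0 0 0.5 0 0 0; 0 0 1.5 0 0 0; 0 0 3 0 0 0; 0 0 4.4 0 0 0; 0 0 4.6 0 0 0",
)

```text
t: 8.95
tcp_pos: [0.5439, -0.1525, 0.1645]
orientation: [0.669, 0.743, 0.002, 0.003]
force: [0.5, 0.4, -0.8]
gripper_width: 1.003
grasp_force: 0.0
```

Run:
```python
from h import *
np.set_printoptions(precision=4,suppress=True)
d,P=wrist("w3.png")
print(manip.observe()["tcp_pos"])
c=(.541,-.152); print(eggfit(near(P,c,.034,.05,.12),c,.041), np.percentile(near(P,c,.02,.05,.15)[:,2],99),circ(near(P,c,.035,.036,.045),c,.0285))
```

```text
[ 0.543  -0.1522  0.1631]
(array([ 0.5401, -0.1533]), np.float64(0.00040944683337839835)) 0.10199878942748293 (array([ 0.5406, -0.1547]), np.float64(0.0010688658414192437), 548)
```

View pics/w3.png

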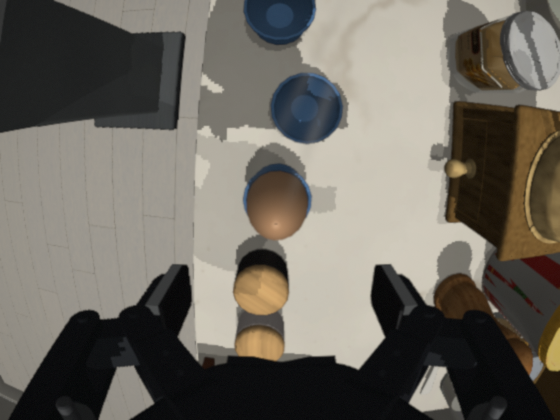

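Egg is seated (277,202), its top at 0.102 as expected. Pots' lids at (261,288), (259,342). Next egg.

Emit:
servo_tool(
  motion="0 1 0 0 0 0; 0.05 3 0 0 0 0; 0.1 5.3 0 0 0 0; 0.1 7.6 0 0 0 0; 0.15 10 0 0 0 0",
)

```text
t: 9.62
tcp_pos: [0.5438, 0.0998, 0.1585]
orientation: [0.669, 0.743, -0.001, -0.001]
force: [0.5, -0.8, 0.0]
gripper_width: 0.998
grasp_force: 0.0
```

Emit:
servo_tool(
  motion="0.05 2.3 0 0 0 0; 0.05 4.4 0 0 0 0; 0.05 5.8 0 0 0 0; 0.05 6.35 0 0 0 0; 0.05 6.35 -1 0 0 0",
)

```text
t: 10.25
tcp_pos: [0.5475, 0.2584, 0.136]
orientation: [0.668, 0.744, 0.001, 0.001]
force: [0.6, 0.2, -0.4]
gripper_width: 1.0
grasp_force: 0.0
```

Emit:
servo_tool(
  motion="0 0 -1 0 0 0; 0 0 -2 0 0 0; 0 0 -3 0 0 0; 0 0 -3.6 0 0 0; 0 0 -3.6 0 0 0",
)

```text
t: 10.88
tcp_pos: [0.5449, 0.2559, 0.0432]
orientation: [0.669, 0.743, -0.002, -0.001]
force: [0.4, -0.3, 0.7]
gripper_width: 1.0
grasp_force: 0.0
```

Emit:
servo_tool(
  motion="0 0 0 0 0 0; 0 0 0 0 0 0; 0 0 0 0 0 0; 0 0 0 0 0 0; 0 0 0 0 0 0",
  fingers=-1,
)

```text
t: 11.5
tcp_pos: [0.547, 0.2575, 0.0464]
orientation: [0.669, 0.743, 0.001, 0.0]
force: [-1.4, -0.7, 6.8]
gripper_width: 0.559
grasp_force: 30.6
```

Emit:
servo_tool(
  motion="0 0 0 0 0 0; 0 0 0.4 0 0 0; 0 0 1 0 0 0; 0 0 2 0 0 0; 0 0 2.6 0 0 0",
)

```text
t: 12.12
tcp_pos: [0.5473, 0.2575, 0.1122]
orientation: [0.669, 0.743, 0.001, 0.001]
force: [0.1, 1.1, -0.8]
gripper_width: 0.562
grasp_force: 31.2
```

Emit:
servo_tool(
  motion="0 -0.8 0 0 0 0; 0.1 -2.3 0 0 0 0; 0.15 -4.3 0 0 0 0; 0.2 -6.3 0 0 0 0; 0.3 -8.3 0 0 0 0",
)

```text
t: 12.75
tcp_pos: [0.5524, 0.047, 0.109]
orientation: [0.669, 0.743, -0.001, -0.0]
force: [1.5, -0.1, -1.3]
gripper_width: 0.564
grasp_force: 31.3
```

Emit:
servo_tool(
  motion="0.05 -2 0 0 0 0; 0.1 -3.7 0 0 0 0; 0.11 -4.7 0 0 0 0; 0.11 -4.86 0 0 0 0; 0.11 -4.86 0 0 0 0",
)

```text
t: 13.38
tcp_pos: [0.5556, -0.0721, 0.1094]
orientation: [0.669, 0.743, -0.0, -0.001]
force: [-0.1, -0.5, -0.9]
gripper_width: 0.565
grasp_force: 31.3
```

Run:
```python
from h import *
np.set_printoptions(precision=4,suppress=True)
d,P=wrist()
print(manip.observe()["tcp_pos"])
for c in((.5265,.012),(.5565,-.072)):
    print("cup",circ(near(P,c,.035,.036,.048),c,.0285))
```

```text
[ 0.5559 -0.0715  0.1095]
cup (array([0.5257, 0.0104]), np.float64(0.0011874535843341538), 1712)
cup (array([ 0.5566, -0.0736]), np.float64(0.0008833283644386347), 719)
```

Cup at (0.5566, −0.0726) on average; within 1 mm. Lower, release, rise.

Emit:
servo_tool(
  motion="0 0 -0.6 0 0 0; 0 0 -1.3 0 0 0; 0 0 -1.8 0 0 0; 0 0 -2.1 0 0 0; 0 0 -2.3 0 0 0",
)

```text
t: 14.05
tcp_pos: [0.5563, -0.0717, 0.0517]
orientation: [0.669, 0.743, -0.0, -0.0]
force: [0.1, 0.3, -2.1]
gripper_width: 0.561
grasp_force: 31.3
```

Emit:
servo_tool(
  motion="0 0 -0.08 0 0 0; 0 0 -0.16 0 0 0; 0 0 -0.24 0 0 0; 0 0 -0.3 0 0 0; 0 0 -0.3 0 0 0",
)

```text
t: 14.68
tcp_pos: [0.5575, -0.0726, 0.0464]
orientation: [0.669, 0.743, 0.0, 0.001]
force: [-1.8, -1.7, 5.1]
gripper_width: 0.566
grasp_force: 32.0
```

Emit:
servo_tool(
  motion="0 0 0 0 0 0; 0 0 0 0 0 0; 0 0 0 0 0 0; 0 0 0 0 0 0; 0 0 0 0 0 0",
  fingers=1,
)

```text
t: 15.3
tcp_pos: [0.5565, -0.0718, 0.0449]
orientation: [0.669, 0.743, -0.0, -0.0]
force: [-0.7, -0.1, 0.1]
gripper_width: 0.996
grasp_force: 0.0
```

Emit:
servo_tool(
  motion="0 0 0.5 0 0 0; 0 0 1.5 0 0 0; 0 0 3 0 0 0; 0 0 4.4 0 0 0; 0 0 4.6 0 0 0",
)

```text
t: 15.92
tcp_pos: [0.5592, -0.0723, 0.1644]
orientation: [0.669, 0.743, 0.002, 0.003]
force: [0.2, 0.0, 0.1]
gripper_width: 0.999
grasp_force: 0.0
```

Run:
```python
from h import *
np.set_printoptions(precision=4,suppress=True)
d,P=wrist("w4.png")
print(manip.observe()["tcp_pos"])
for c in((.5565,-.072),(.541,-.153)): print(eggfit(near(P,c,.034,.05,.12),c,.041), np.percentile(near(P,c,.02,.05,.15)[:,2],99),circ(near(P,c,.035,.036,.045),c,.0285))
```

```text
[ 0.5583 -0.0722  0.1632]
(array([ 0.5567, -0.0728]), np.float64(0.0004098877261556645)) 0.10181777713839114 (array([ 0.5568, -0.0743]), np.float64(0.0011339602816716476), 558)
(array([ 0.5402, -0.153 ]), np.float64(0.00043568309154857)) 0.1017523488801613 (array([ 0.5405, -0.1544]), np.float64(0.0014651340114913806), 527)
```

Emit:
servo_tool(
  motion="0 1 0 0 0 0; -0.1 3 0 0 0 0; -0.2 5.3 0 0 0 0; -0.3 7.6 0 0 0 0; -0.4 10 0 0 0 0",
)

```text
t: 16.6
tcp_pos: [0.5452, 0.1794, 0.1584]
orientation: [0.669, 0.743, -0.001, -0.001]
force: [0.3, -0.4, 0.3]
gripper_width: 1.004
grasp_force: 0.0
```

Emit:
servo_tool(
  motion="-0.1 2.2 0 0 0 0; -0.2 4.2 0 0 0 0; -0.28 5.4 0 0 0 0; -0.28 5.8 0 0 0 0; -0.28 5.8 -1 0 0 0",
)

```text
t: 17.23
tcp_pos: [0.5409, 0.324, 0.1362]
orientation: [0.669, 0.744, 0.002, 0.001]
force: [-0.6, -0.3, 0.6]
gripper_width: 0.999
grasp_force: 0.0
```

Emit:
servo_tool(
  motion="0 0 -1 0 0 0; 0 0 -2 0 0 0; 0 0 -3 0 0 0; 0 0 -3.6 0 0 0; 0 0 -3.6 0 0 0",
)

```text
t: 17.85
tcp_pos: [0.5384, 0.3216, 0.0432]
orientation: [0.669, 0.743, -0.002, -0.001]
force: [-0.5, -0.1, 0.5]
gripper_width: 0.997
grasp_force: 0.0
```

Emit:
servo_tool(
  motion="0 0 0 0 0 0; 0 0 0 0 0 0; 0 0 0 0 0 0; 0 0 0 0 0 0; 0 0 0 0 0 0",
  fingers=-1,
)

```text
t: 18.48
tcp_pos: [0.5399, 0.3236, 0.0466]
orientation: [0.669, 0.743, 0.001, 0.0]
force: [-2.6, 0.4, 5.9]
gripper_width: 0.563
grasp_force: 30.6
```

Emit:
servo_tool(
  motion="0 0 0 0 0 0; 0 0 0.4 0 0 0; 0 0 1 0 0 0; 0 0 2 0 0 0; 0 0 2.6 0 0 0",
)

```text
t: 19.1
tcp_pos: [0.5406, 0.3237, 0.1124]
orientation: [0.669, 0.743, 0.001, 0.001]
force: [0.8, -0.5, -1.2]
gripper_width: 0.561
grasp_force: 31.2
```

Emit:
servo_tool(
  motion="0 -0.8 0 0 0 0; -0.1 -2.3 0 0 0 0; -0.2 -4.3 0 0 0 0; -0.3 -6.3 0 0 0 0; -0.4 -8.3 0 0 0 0",
)

```text
t: 19.73
tcp_pos: [0.528, 0.1128, 0.1089]
orientation: [0.669, 0.743, -0.001, -0.0]
force: [0.5, 0.3, -0.2]
gripper_width: 0.561
grasp_force: 31.3
```

Emit:
servo_tool(
  motion="-0.1 -2 0 0 0 0; -0.14 -3.5 0 0 0 0; -0.14 -4.1 0 0 0 0; -0.14 -4.2 0 0 0 0; -0.14 -4.2 0 0 0 0",
)

```text
t: 20.35
tcp_pos: [0.5258, 0.0111, 0.1098]
orientation: [0.669, 0.743, -0.0, -0.0]
force: [0.8, -0.4, -0.4]
gripper_width: 0.559
grasp_force: 31.3
```

Run:
```python
from h import *
np.set_printoptions(precision=4,suppress=True)
d,P=wrist()
print(manip.observe()["tcp_pos"])
for c in((.5265,.0805),(.526,.0115)):
    print("cup",circ(near(P,c,.035,.036,.048),c,.0285))
```

```text
[0.526  0.0115 0.1099]
cup (array([0.5261, 0.0788]), np.float64(0.001217652987586318), 1682)
cup (array([0.5256, 0.0096]), np.float64(0.0008802793867189202), 718)
```

Emit:
servo_tool(
  motion="0 0 -0.6 0 0 0; 0 0 -1.3 0 0 0; 0 0 -1.8 0 0 0; 0 0 -2.1 0 0 0; 0 0 -2.3 0 0 0",
)

```text
t: 21.02
tcp_pos: [0.5258, 0.0107, 0.0517]
orientation: [0.669, 0.743, -0.0, -0.0]
force: [0.2, -0.4, -1.1]
gripper_width: 0.559
grasp_force: 31.3
```

Emit:
servo_tool(
  motion="0 0 -0.08 0 0 0; 0 0 -0.16 0 0 0; 0 0 -0.24 0 0 0; 0 0 -0.3 0 0 0; 0 0 -0.3 0 0 0",
)

```text
t: 21.65
tcp_pos: [0.5267, 0.011, 0.0466]
orientation: [0.669, 0.743, 0.001, 0.0]
force: [-3.3, 2.2, 8.0]
gripper_width: 0.566
grasp_force: 32.2
```

Emit:
servo_tool(
  motion="0 0 0 0 0 0; 0 0 0 0 0 0; 0 0 0 0 0 0; 0 0 0 0 0 0; 0 0 0 0 0 0",
  fingers=1,
)

```text
t: 22.28
tcp_pos: [0.526, 0.0106, 0.0449]
orientation: [0.669, 0.743, -0.0, -0.0]
force: [-0.3, -0.3, 0.1]
gripper_width: 0.997
grasp_force: 0.0
```

Emit:
servo_tool(
  motion="0 0 0.5 0 0 0; 0 0 1.5 0 0 0; 0 0 3 0 0 0; 0 0 4.4 0 0 0; 0 0 4.6 0 0 0",
)

```text
t: 22.9
tcp_pos: [0.5287, 0.0106, 0.1642]
orientation: [0.669, 0.743, 0.002, 0.003]
force: [-0.1, 0.3, 0.9]
gripper_width: 0.998
grasp_force: 0.0
```

Run:
```python
from h import *
np.set_printoptions(precision=4,suppress=True)
d,P=wrist()
print(manip.observe()["tcp_pos"])
for c in((.526,.011),(.5565,-.072)): print(eggfit(near(P,c,.034,.05,.12),c,.041), np.percentile(near(P,c,.02,.05,.15)[:,2],99),circ(near(P,c,.035,.036,.045),c,.0285))
```

```text
[0.5278 0.0106 0.163 ]
(array([0.5251, 0.0109]), np.float64(0.00044895293751040337)) 0.1020736274783171 (array([0.5256, 0.009 ]), np.float64(0.001066945855374755), 540)
(array([ 0.5567, -0.0725]), np.float64(0.00046394910741769796)) 0.10168453090423037 (array([ 0.557 , -0.0739]), np.float64(0.0014603021225027303), 547)
```

Emit:
servo_tool(
  motion="0 1 0 0 0 0; 0.05 3 0 0 0 0; 0.1 5.3 0 0 0 0; 0.15 7.6 0 0 0 0; 0.2 10 0 0 0 0",
)

```text
t: 23.58
tcp_pos: [0.5299, 0.2618, 0.1584]
orientation: [0.669, 0.743, -0.001, -0.0]
force: [0.9, -0.0, 0.6]
gripper_width: 0.997
grasp_force: 0.0
```

Emit:
servo_tool(
  motion="0.04 2.2 0 0 0 0; 0.04 4.1 0 0 0 0; 0.04 4.9 0 0 0 0; 0.04 5.1 0 0 0 0; 0.04 5.1 -1 0 0 0",
)

```text
t: 24.2
tcp_pos: [0.5337, 0.3882, 0.1368]
orientation: [0.669, 0.743, 0.002, 0.001]
force: [-0.2, 0.2, -0.3]
gripper_width: 1.006
grasp_force: 0.0
```

Emit:
servo_tool(
  motion="0 0 -1 0 0 0; 0 0 -2 0 0 0; 0 0 -3 0 0 0; 0 0 -3.6 0 0 0; 0 0 -3.6 0 0 0",
)

```text
t: 24.82
tcp_pos: [0.5311, 0.3863, 0.0434]
orientation: [0.669, 0.743, -0.002, -0.0]
force: [0.6, 0.8, 0.8]
gripper_width: 0.998
grasp_force: 0.0
```

Emit:
servo_tool(
  motion="0 0 0 0 0 0; 0 0 0 0 0 0; 0 0 0 0 0 0; 0 0 0 0 0 0; 0 0 0 0 0 0",
  fingers=-1,
)

```text
t: 25.45
tcp_pos: [0.5326, 0.3888, 0.0466]
orientation: [0.669, 0.743, 0.001, 0.0]
force: [-2.0, -0.5, 6.3]
gripper_width: 0.562
grasp_force: 30.7
```

Emit:
servo_tool(
  motion="0 0 0 0 0 0; 0 0 0.4 0 0 0; 0 0 1 0 0 0; 0 0 2 0 0 0; 0 0 2.6 0 0 0",
)

```text
t: 26.08
tcp_pos: [0.5329, 0.3887, 0.1123]
orientation: [0.669, 0.743, 0.001, 0.0]
force: [0.6, 0.3, -0.8]
gripper_width: 0.557
grasp_force: 31.3
```

Emit:
servo_tool(
  motion="0 -0.8 0 0 0 0; -0.05 -2.3 0 0 0 0; -0.1 -4.3 0 0 0 0; -0.15 -6.3 0 0 0 0; -0.2 -8.3 0 0 0 0",
)

```text
t: 26.7
tcp_pos: [0.5255, 0.1777, 0.1088]
orientation: [0.669, 0.743, -0.001, -0.0]
force: [0.1, -0.2, -0.3]
gripper_width: 0.562
grasp_force: 31.3
```

Emit:
servo_tool(
  motion="-0.03 -2 0 0 0 0; -0.03 -3.4 0 0 0 0; -0.03 -4 0 0 0 0; -0.03 -4.1 0 0 0 0; -0.03 -4.1 0 0 0 0",
)

```text
t: 27.32
tcp_pos: [0.5261, 0.0786, 0.1098]
orientation: [0.669, 0.743, 0.0, -0.0]
force: [-0.3, -0.5, -1.5]
gripper_width: 0.563
grasp_force: 31.4
```

Run:
```python
from h import *
np.set_printoptions(precision=4,suppress=True)
d,P=wrist("w5.png")
print(manip.observe()["tcp_pos"])
for c in((.5265,.0795),):
    print("cup",circ(near(P,c,.035,.036,.048),c,.0285))
```

```text
[0.5262 0.0789 0.1099]
cup (array([0.5263, 0.0778]), np.float64(0.0009015785171275943), 725)
```

View pics/w5.png

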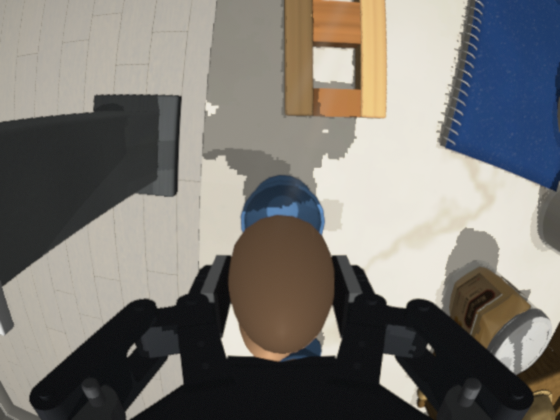

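Egg 4 centred over cup (282,215). Lower, release, go to view the pots.

Emit:
servo_tool(
  motion="0 0 -0.6 0 0 0; 0 0 -1.3 0 0 0; 0 0 -1.8 0 0 0; 0 0 -2.1 0 0 0; 0 0 -2.3 0 0 0",
)

```text
t: 28.0
tcp_pos: [0.526, 0.0781, 0.0517]
orientation: [0.669, 0.743, -0.0, -0.0]
force: [0.3, -0.3, -1.3]
gripper_width: 0.559
grasp_force: 31.4
```

Emit:
servo_tool(
  motion="0 0 -0.08 0 0 0; 0 0 -0.16 0 0 0; 0 0 -0.24 0 0 0; 0 0 -0.3 0 0 0; 0 0 -0.3 0 0 0",
)

```text
t: 28.62
tcp_pos: [0.5272, 0.0788, 0.0465]
orientation: [0.669, 0.743, 0.001, 0.0]
force: [-2.4, 3.3, 6.3]
gripper_width: 0.558
grasp_force: 32.2
```

Emit:
servo_tool(
  motion="0 0 0 0 0 0; 0 0 0 0 0 0; 0 0 0 0 0 0; 0 0 0 0 0 0; 0 0 0 0 0 0",
  fingers=1,
)

```text
t: 29.25
tcp_pos: [0.5262, 0.0781, 0.0449]
orientation: [0.669, 0.743, -0.0, -0.0]
force: [0.1, -0.1, -0.4]
gripper_width: 0.999
grasp_force: 0.0
```

Emit:
servo_tool(
  motion="0 0 0.5 0 0 0; 0 0 1.5 0 0 0; 0 0 3 0 0 0; 0 0 5 0 0 0; 0 0 5.6 0 0 0",
)

```text
t: 29.88
tcp_pos: [0.5289, 0.0784, 0.1901]
orientation: [0.669, 0.743, 0.003, 0.003]
force: [-0.1, -0.5, 0.1]
gripper_width: 0.999
grasp_force: 0.0
```

Emit:
servo_tool(
  motion="0 -1.5 0 0 0 0; 0.1 -3.5 0 0 0 0; 0.2 -5.5 0 0 0 0; 0.3 -7.5 0 0 0 0; 0.4 -9 0 0 0 0",
)

```text
t: 30.5
tcp_pos: [0.5357, -0.1487, 0.1847]
orientation: [0.669, 0.743, -0.0, -0.0]
force: [0.6, 0.4, 0.8]
gripper_width: 1.001
grasp_force: 0.0
```

Emit:
servo_tool(
  motion="0 0 0 0 0 0; 0 0 0 0 0 0; 0 0 0 0 0 0; 0 0 0 0 0 0; 0 0 0 0 0 0",
)

```text
t: 31.12
tcp_pos: [0.5363, -0.1462, 0.1851]
orientation: [0.669, 0.744, 0.0, 0.0]
force: [0.6, -0.4, -1.0]
gripper_width: 1.005
grasp_force: 0.0
```

Run:
```python
from h import *
np.set_printoptions(precision=4,suppress=True)
d,P=wrist("w6.png"); s=manip.observe();print(s["tcp_pos"],s["orientation"])
t=vision.get_image("top");PT=cloud(t);cv2.imwrite("pics/t2.png",t["image"][150:300,80:480,::-1])
sd=vision.get_image("side");PS=cloud(sd)
for c in((.526,.078),(.526,.011),(.5565,-.072),(.541,-.153)):
  for n,Q in(("t",PT),("s",PS)):
    q=near(Q,c,.034,.05,.12)
    if len(q)>20: print(n,eggfit(q,c,.041),np.percentile(q[:,2],98))
    else: print(n,len(q))
for n,Q,i in(("w",P,d["image"]),("t",PT,t["image"]),("s",PS,sd["image"])):
  hsv=cv2.cvtColor(i,cv2.COLOR_RGB2HSV)
  m=(hsv[...,0]<25)&(hsv[...,1]>40)&(hsv[...,2]>110)&(Q[...,1]<-.18)&(Q[...,0]<.62)
  for c,a,q in blobs(m,Q,.043,.065,30): print(n,c,a,(q.min(0)+q.max(0))/2,q.max(0)-q.min(0),np.median(q[:,2]))
```

```text
[ 0.5363 -0.1463  0.1851] [0.6686 0.7436 0.     0.    ]
t (array([0.5301, 0.0797]), np.float64(0.0007962511204812417)) 0.10110822692731039
s (array([0.5265, 0.0798]), np.float64(0.0010372296949231075)) 0.10165501494229026
t (array([0.5286, 0.0118]), np.float64(0.0007765256357833098)) 0.1022515779554749
s (array([0.5256, 0.0118]), np.float64(0.0012172371507306236)) 0.10050980059999229
t (array([ 0.5601, -0.0718]), np.float64(0.0007152929811751925)) 0.10235903533868827
s (array([ 0.5574, -0.072 ]), np.float64(0.0012034134618602076)) 0.10108116041440281
t (array([ 0.5435, -0.1527]), np.float64(0.000799024117314787)) 0.10075038359187206
s (array([ 0.5401, -0.1528]), np.float64(0.0012107420380741436)) 0.10068865315354612
w [269.2154 287.1831] 1764 [ 0.5339 -0.2431  0.0482] [0.0532 0.052  0.0094] 0.04959105468976849
w [267.0597 339.8153] 1256 [ 0.5378 -0.3124  0.0481] [0.0524 0.0508 0.0085] 0.049574935690321176
t [434.5252 243.2662] 139 [ 0.5396 -0.4121  0.0502] [0.1423 0.0724 0.0141] 0.04800609487170515
t [396.9636 246.4364] 55 [ 0.5266 -0.3095  0.0504] [0.0199 0.0424 0.0114] 0.04827145740001648
t [378.3077 247.6346] 52 [ 0.5232 -0.2454  0.0506] [0.0199 0.0406 0.0149] 0.04787373075737211
s [443.0176 240.8979] 284 [ 0.5344 -0.4095  0.0497] [0.1449 0.081  0.0134] 0.04746799489442244
s [449.7333 251.1333] 30 [ 0.4993 -0.4214  0.0454] [0.0351 0.0326 0.0046] 0.04390885768001562
```

View pics/w6.png

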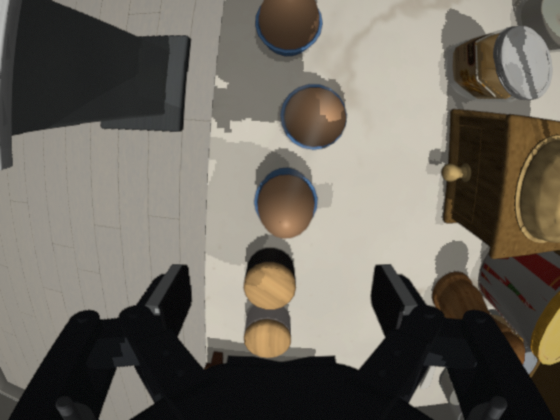

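All four eggs seated (top three visible at (285,205), (313,115), (289,25)); both pots upright at (270,285), (267,338), unmoved. Pick the farther pot.

Emit:
servo_tool(
  motion="0.05 -1.5 0 0 0 0; 0.1 -3.5 -0.5 0 0 0; 0.15 -5.5 -1.5 0 0 0; 0.15 -6.4 -2 0 0 0; 0.15 -6.6 -2.5 0 0 0",
)

```text
t: 31.9
tcp_pos: [0.5399, -0.3128, 0.1218]
orientation: [0.67, 0.743, 0.0, -0.0]
force: [-0.2, 0.3, 0.8]
gripper_width: 1.0
grasp_force: 0.0
```

Emit:
servo_tool(
  motion="0 0 0 0 0 0; 0 0 -1 0 0 0; 0 0 -2.3 0 0 0; 0 0 -3.6 0 0 0; 0 0 -4.2 0 0 0",
)

```text
t: 32.52
tcp_pos: [0.5395, -0.3097, 0.0164]
orientation: [0.668, 0.744, -0.0, -0.001]
force: [-0.7, 0.1, 0.3]
gripper_width: 0.996
grasp_force: 0.0
```

Emit:
servo_tool(
  motion="0 0 0 0 0 0; 0 0 0 0 0 0; 0 0 0 0 0 0; 0 0 0 0 0 0; 0 0 0 0 0 0",
)

```text
t: 33.15
tcp_pos: [0.5403, -0.3121, 0.018]
orientation: [0.669, 0.743, 0.0, 0.0]
force: [-0.1, -0.8, -0.1]
gripper_width: 0.998
grasp_force: 0.0
```

Emit:
servo_tool(
  motion="0 0 0 0 0 0; 0 0 0 0 0 0; 0 0 0 0 0 0; 0 0 0 0 0 0; 0 0 0 0 0 0",
  fingers=-1,
)

```text
t: 33.78
tcp_pos: [0.5402, -0.312, 0.0177]
orientation: [0.669, 0.743, -0.0, 0.0]
force: [-0.1, 0.1, 2.7]
gripper_width: 0.624
grasp_force: 31.9
```

Emit:
servo_tool(
  motion="0 0 0 0 0 0; 0 0 0.5 0 0 0; 0 0 1.5 0 0 0; 0 0 3 0 0 0; 0 0 4.4 0 0 0",
)

```text
t: 34.4
tcp_pos: [0.5398, -0.3115, 0.1287]
orientation: [0.669, 0.743, 0.0, -0.0]
force: [-0.3, 0.7, -1.0]
gripper_width: 0.623
grasp_force: 31.8
```

Emit:
servo_tool(
  motion="0.13 -0.39 0 0 0 -0.96; 0.26 -0.78 0 0 0 -1.92; 0.39 -1.17 0 0 0 -2.88; 0.52 -1.56 0 0 0 -3.84; 0.65 -1.97 0 0 0 -4.8",
)

```text
t: 35.02
tcp_pos: [0.5562, -0.3611, 0.1277]
orientation: [0.915, 0.404, -0.0, -0.0]
force: [0.2, -0.9, -0.9]
gripper_width: 0.623
grasp_force: 31.7
```

Emit:
servo_tool(
  motion="0.13 -0.39 0 0 0 -0.96; 0.26 -0.78 0 0 0 -1.92; 0.39 -1.17 0 0 0 -2.88; 0.52 -1.56 0 0 0 -3.84; 0.65 -1.97 0 0 0 -4.8",
)

```text
t: 35.65
tcp_pos: [0.5724, -0.4103, 0.1276]
orientation: [1.0, -0.002, -0.0, -0.0]
force: [1.3, 0.1, -1.6]
gripper_width: 0.621
grasp_force: 31.7
```

Emit:
servo_tool(
  motion="0 0 0 0 0 0; 0 0 0 0 0 0; 0 0 0 0 0 0; 0 0 0 0 0 0; 0 0 0 0 0 0",
)

```text
t: 36.28
tcp_pos: [0.5725, -0.4102, 0.1276]
orientation: [1.0, 0.001, 0.0, -0.0]
force: [0.6, -0.3, -0.7]
gripper_width: 0.621
grasp_force: 31.8
```

Run:
```python
from h import *
np.set_printoptions(precision=4,suppress=True)
d,P=wrist("w7.png"); s=manip.observe();print(s["tcp_pos"],s["orientation"],s["qpos"],d["position"])
q=near(P,(.54,-.41),.09,.046,.055);q=q[q[:,1]<-.36];print("lip",cv2.minAreaRect(q[:,:2].astype(np.float32)),q.min(0),q.max(0))
f=near(P,(.50,-.41),.02,.03,.06);print("floor",np.median(f[:,2]))
```

```text
[ 0.5726 -0.4102  0.1276] [ 1.      0.0004  0.     -0.    ] [-0.6571  0.3922  1.6327  0.0001  1.1167  0.9128] [ 0.6482 -0.4098  0.2711]
lip ((0.5362234115600586, -0.4117763638496399), (0.07437729090452194, 0.14266090095043182), 89.37921905517578) [ 0.4645 -0.4497  0.046 ] [ 0.6078 -0.3748  0.053 ]
floor nan
  return _methods._mean(a, axis=axis, dtype=dtype,
  ret = ret.dtype.type(ret / rcount)
```

View pics/w7.png

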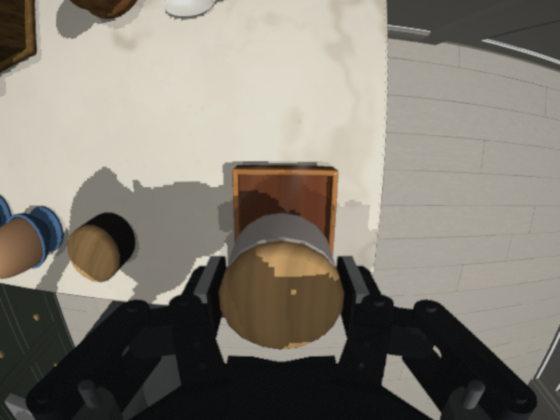

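The held white pot (285,285) is centred over the step (lip 235–337 wide), pepper still at (97,250). Lower.

Emit:
servo_tool(
  motion="0 0 -0.6 0 0 0; 0 0 -1.3 0 0 0; 0 0 -1.9 0 0 0; 0 0 -2.3 0 0 0; 0 0 -2.5 0 0 0",
)

```text
t: 36.95
tcp_pos: [0.5721, -0.41, 0.0636]
orientation: [1.0, 0.0, -0.001, -0.001]
force: [-0.2, 0.7, -0.7]
gripper_width: 0.62
grasp_force: 31.8
```

Emit:
servo_tool(
  motion="0 0 -0.08 0 0 0; 0 0 -0.16 0 0 0; 0 0 -0.2 0 0 0; 0 0 -0.2 0 0 0; 0 0 -0.2 0 0 0",
)

```text
t: 37.58
tcp_pos: [0.5727, -0.4105, 0.0603]
orientation: [1.0, 0.0, 0.0, 0.0]
force: [0.5, 0.4, -0.7]
gripper_width: 0.623
grasp_force: 31.8
```

Emit:
servo_tool(
  motion="0 0 -0.02 0 0 0; 0 0 -0.02 0 0 0; 0 0 -0.02 0 0 0; 0 0 -0.02 0 0 0; 0 0 -0.02 0 0 0",
  fingers=1,
)

```text
t: 38.2
tcp_pos: [0.5725, -0.4104, 0.0595]
orientation: [1.0, 0.0, -0.0, 0.0]
force: [0.5, -0.5, 0.3]
gripper_width: 0.998
grasp_force: 0.0
```

Emit:
servo_tool(
  motion="0 0 0 0 0 0; 0 0 0.3 0 0 0; 0 0 1.5 0 0 0; 0 0 3 0 0 0; 0 0 4.5 0 0 0",
)

```text
t: 38.83
tcp_pos: [0.5725, -0.4103, 0.1736]
orientation: [1.0, 0.0, 0.0, 0.0]
force: [0.7, -0.6, -0.3]
gripper_width: 1.003
grasp_force: 0.0
```

Emit:
servo_tool(
  motion="-0.2 1 0 0 0 0.96; -0.5 2 0 0 0 1.92; -0.8 3.1 0 0 0 2.88; -1.1 4.2 0 0 0 3.84; -1.4 5.2 0 0 0 4.8",
)

```text
t: 39.45
tcp_pos: [0.5374, -0.2795, 0.1728]
orientation: [0.912, 0.409, 0.0, 0.0]
force: [0.5, 0.1, -0.6]
gripper_width: 0.998
grasp_force: 0.0
```

Emit:
servo_tool(
  motion="0 0.5 0 0 0 0.96; 0 1 0 0 0 1.92; 0 1.5 0 0 0 2.88; 0 1.5 0 0 0 3.84; 0 1.5 0 0 0 4.8",
)

```text
t: 40.08
tcp_pos: [0.5378, -0.2427, 0.1728]
orientation: [0.667, 0.745, 0.0, 0.0]
force: [0.6, -0.4, -0.1]
gripper_width: 1.001
grasp_force: 0.0
```

Run:
```python
from h import *
np.set_printoptions(precision=4,suppress=True)
d,P=wrist("w8.png"); s=manip.observe();print(s["tcp_pos"],s["orientation"])
t=vision.get_image("top");PT=cloud(t);sd=vision.get_image("side");PS=cloud(sd)
for n,Q,i in(("w",P,d["image"]),("t",PT,t["image"]),("s",PS,sd["image"])):
  hsv=cv2.cvtColor(i,cv2.COLOR_RGB2HSV)
  m=(hsv[...,0]<25)&(hsv[...,1]>40)&(hsv[...,2]>110)&(Q[...,1]<-.18)&(Q[...,0]<.62)
  for lo,hi in((.043,.065),(.085,.11)):
    for c,a,q in blobs(m,Q,lo,hi,30): print(n,c,a,(q.min(0)+q.max(0))/2,q.max(0)-q.min(0),np.median(q[:,2]))
v=np.hstack([d["image"][150:],t["image"][180:270,200:480].repeat(3,0)[:270].repeat(2,1)[:,:240]]) if 0 else d["image"]
```

```text
[ 0.5378 -0.2428  0.1728] [0.665  0.7469 0.0001 0.0005]
w [277.2655 199.6486] 2689 [ 0.5339 -0.2443  0.0481] [0.0522 0.0521 0.0095] 0.049726937526354986
w [255.1029 331.3019] 583 [ 0.5352 -0.4071  0.0477] [0.1449 0.0671 0.0094] 0.0507494446170087
t [376.6717 242.6061] 198 [ 0.5379 -0.2411  0.0499] [0.0499 0.0506 0.0137] 0.04823018523861167
t [428.4792 257.7292] 144 [ 0.4981 -0.4095  0.0492] [0.0592 0.0752 0.0124] 0.04684480793757517
s [387.6292 242.5169] 89 [ 0.5343 -0.2316  0.0496] [0.0448 0.034  0.013 ] 0.04873653716397075
```

View pics/w8.png

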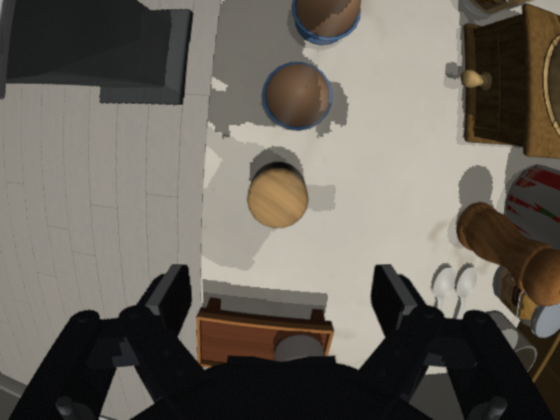

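Salt stands on the step (298,348); pepper under the tool at (278,197), unmoved. Pick it.

Emit:
servo_tool(
  motion="0 0 -1 0 0 0; 0 0 -2.5 0 0 0; 0 0 -4 0 0 0; 0 0 -5.5 0 0 0; 0 0 -6.2 0 0 0",
)

```text
t: 40.85
tcp_pos: [0.536, -0.2422, 0.0148]
orientation: [0.67, 0.742, -0.0, -0.002]
force: [-0.6, 0.5, 1.0]
gripper_width: 0.997
grasp_force: 0.0
```

Emit:
servo_tool(
  motion="0 0 0 0 0 0; 0 0 0 0 0 0; 0 0 0 0 0 0; 0 0 0 0 0 0; 0 0 0 0 0 0",
)

```text
t: 41.48
tcp_pos: [0.5379, -0.2431, 0.0177]
orientation: [0.669, 0.743, 0.0, 0.001]
force: [-0.2, 0.3, -0.6]
gripper_width: 1.0
grasp_force: 0.0
```

Emit:
servo_tool(
  motion="0 0 0 0 0 0; 0 0 0 0 0 0; 0 0 0 0 0 0; 0 0 0 0 0 0; 0 0 0 0 0 0",
  fingers=-1,
)

```text
t: 42.1
tcp_pos: [0.5376, -0.243, 0.0172]
orientation: [0.669, 0.743, -0.0, 0.0]
force: [-2.0, -0.2, 3.3]
gripper_width: 0.625
grasp_force: 32.0
```

Emit:
servo_tool(
  motion="0 0 0 0 0 0; 0 0 0.5 0 0 0; 0 0 1.5 0 0 0; 0 0 3 0 0 0; 0 0 4.4 0 0 0",
)

```text
t: 42.72
tcp_pos: [0.5373, -0.2427, 0.1282]
orientation: [0.669, 0.743, 0.0, -0.0]
force: [0.3, 0.2, -0.9]
gripper_width: 0.621
grasp_force: 31.8
```

Emit:
servo_tool(
  motion="-0.14 -0.67 0 0 0 -0.96; -0.27 -1.34 0 0 0 -1.92; -0.41 -2.02 0 0 0 -2.88; -0.55 -2.69 0 0 0 -3.84; -0.68 -3.36 0 0 0 -4.8",
)

```text
t: 43.35
tcp_pos: [0.5203, -0.3272, 0.1271]
orientation: [0.915, 0.404, 0.0, -0.0]
force: [0.5, 0.7, -1.7]
gripper_width: 0.619
grasp_force: 31.8
```

Emit:
servo_tool(
  motion="-0.14 -0.67 0 0 0 -0.96; -0.27 -1.34 0 0 0 -1.92; -0.41 -2.02 0 0 0 -2.88; -0.55 -2.69 0 0 0 -3.84; -0.69 -3.36 0 0 0 -4.8",
)

```text
t: 43.98
tcp_pos: [0.503, -0.4112, 0.1271]
orientation: [1.0, -0.003, -0.0, -0.0]
force: [-0.9, -0.1, -0.7]
gripper_width: 0.621
grasp_force: 31.8
```

Emit:
servo_tool(
  motion="0 0 0 0 0 0; 0 0 0 0 0 0; 0 0 0 0 0 0; 0 0 0 0 0 0; 0 0 0 0 0 0",
)

```text
t: 44.6
tcp_pos: [0.5035, -0.4105, 0.1271]
orientation: [1.0, 0.001, 0.0, -0.0]
force: [-0.1, 0.6, -1.4]
gripper_width: 0.623
grasp_force: 31.8
```

Run:
```python
from h import *
np.set_printoptions(precision=4,suppress=True)
d,P=wrist("w9.png"); s=manip.observe();print(s["tcp_pos"],s["orientation"])
q=near(P,(.572,-.41),.04,.086,.1); print("salt lid",len(q),(q.min(0)+q.max(0))/2,q.max(0)-q.min(0),np.median(q[:,2]))
```

```text
[ 0.5034 -0.4106  0.1271] [ 1.      0.0006 -0.     -0.    ]
salt lid 6981 [ 0.5762 -0.4149  0.0904] [0.0531 0.0533 0.0086] 0.09161459968839628
```

View pics/w9.png

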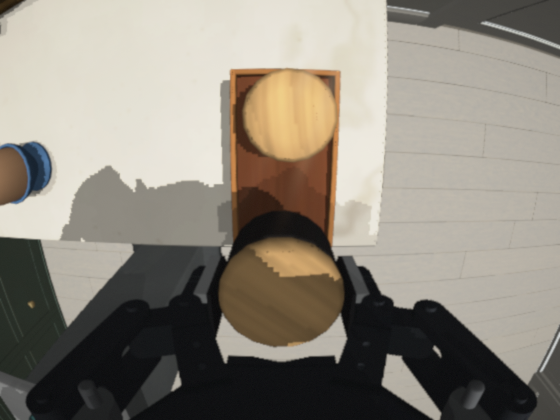

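Salt stands flat in the step (290,115), lid at 0.092; pepper held centred over the near end. Lower and release.

Emit:
servo_tool(
  motion="0 0 -0.6 0 0 0; 0 0 -1.3 0 0 0; 0 0 -1.9 0 0 0; 0 0 -2.3 0 0 0; 0 0 -2.5 0 0 0",
)

```text
t: 45.28
tcp_pos: [0.5028, -0.4105, 0.0631]
orientation: [1.0, 0.0, -0.001, -0.001]
force: [-0.0, -0.2, -0.8]
gripper_width: 0.621
grasp_force: 31.8
```

Emit:
servo_tool(
  motion="0 0 -0.08 0 0 0; 0 0 -0.16 0 0 0; 0 0 -0.2 0 0 0; 0 0 -0.2 0 0 0; 0 0 -0.2 0 0 0",
)

```text
t: 45.9
tcp_pos: [0.5034, -0.411, 0.0598]
orientation: [1.0, 0.0, 0.0, 0.0]
force: [0.8, -0.0, -0.9]
gripper_width: 0.621
grasp_force: 31.8
```

Emit:
servo_tool(
  motion="0 0 0 0 0 0; 0 0 0 0 0 0; 0 0 0 0 0 0; 0 0 0 0 0 0; 0 0 0 0 0 0",
  fingers=1,
)

```text
t: 46.52
tcp_pos: [0.5033, -0.4109, 0.0595]
orientation: [1.0, 0.0, -0.0, -0.0]
force: [-0.4, 0.9, 0.3]
gripper_width: 1.002
grasp_force: 0.0
```

Emit:
servo_tool(
  motion="0 0 0 0 0 0; 0 0 0.3 0 0 0; 0 0 1.5 0 0 0; 0 0 3 0 0 0; 0 0 4.5 0 0 0",
)

```text
t: 47.15
tcp_pos: [0.5033, -0.4108, 0.1736]
orientation: [1.0, 0.0, 0.0, 0.0]
force: [-0.1, -1.6, -0.2]
gripper_width: 0.997
grasp_force: 0.0
```

Emit:
servo_tool(
  motion="-1 0 0.5 0 0 0; -2 0 1 0 0 0; -2 0 1 0 0 0; -2 0 1 0 0 0; -2 0 1 0 0 0",
)

```text
t: 47.78
tcp_pos: [0.4537, -0.4106, 0.1964]
orientation: [1.0, 0.0, -0.0, -0.0]
force: [0.6, 0.7, -0.1]
gripper_width: 1.002
grasp_force: 0.0
```

Run:
```python
from h import *
np.set_printoptions(precision=4,suppress=True)
d,P=wrist("w10.png"); s=manip.observe();print(s["t"],s["tcp_pos"])
for c in((.575,-.413),(.503,-.411)):
  q=near(P,c,.034,.084,.1); print("lid",len(q),(q.min(0)+q.max(0))/2,q.max(0)-q.min(0),np.median(q[:,2]))
q=near(P,(.54,-.41),.09,.046,.055);q=q[q[:,1]<-.36];print("lip",cv2.minAreaRect(q[:,:2].astype(np.float32)))
t=vision.get_image("top");PT=cloud(t)
for c in((.526,.078),(.526,.011),(.5565,-.072),(.541,-.153)):
  q=near(PT,c,.034,.05,.12); print(eggfit(q,c,.041),np.percentile(q[:,2],98))
```

```text
47.825 [ 0.4537 -0.4105  0.1962]
lid 3641 [ 0.5759 -0.415   0.0896] [0.0534 0.0526 0.0109] 0.09156738996511093
lid 3636 [ 0.502  -0.4104  0.0901] [0.0523 0.054  0.0094] 0.09155939667067195
lip ((0.535230278968811, -0.4117777347564697), (0.07436811178922653, 0.14451558887958527), 89.28555297851562)
(array([0.5298, 0.0798]), np.float64(0.000672540642968511)) 0.1024685367111388
(array([0.5287, 0.0121]), np.float64(0.0006516058456507035)) 0.10254129397337008
(array([ 0.5603, -0.0717]), np.float64(0.0007848915134142827)) 0.10209667357450355
(array([ 0.5436, -0.1521]), np.float64(0.0007897627719456292)) 0.10132519665370363
```

View pics/w10.png

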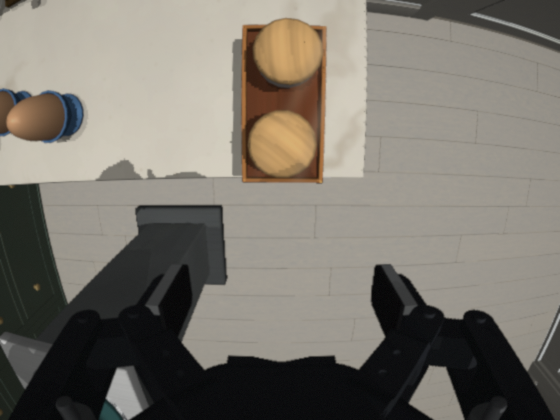

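Both pots (288,50), (282,143) stand flat inside the lip (lids 0.0916), all four eggs seated and the arm clear. Handing in.

```bash
python3 -c "
from rig import manip
print(manip.hand_in())"
```

```text
the job is handed in; nothing more can be done
None
```

I handed the job in at about 48 s: all four eggs measured as seated upright in their own cups, and both pots stand flat inside the step's lip. The hand-in call returned no verdict.

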